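# Stow the lift-out bait tray under the bench shelf

### The job

Lift the bait tray out of the open tackle box, keeping it level so that its jar and sinker stay in it, set it down on the bench in front of the shelf's free bay (the one with the bare rubber liner) and let go of it. Then slide it in under the shelf, between the posts, until it is fully home against the back rail, straight, with only its pull handle standing out at the front. Leave the sinker mould, the reel and the lantern where they are.

Things in the scene. Friction and masses are not known exactly. Their poses are not given: they have to be found in the camera images.
- tray: Open plastic bait tray, 200 long (x) x 100 wide (y) x 42 high, walls 3, 0.3 kg, 6 compartments; a carrying bar runs along x over its middle, a pull handle stands out of its -x end. Origin: centre of the underside. Starts level in the tackle box's mouth on ledges 85 above the bench, 8 to 29 play around, walls 3 below the rim. Goes into the bay +x end first, its axes then parallel to the shelf's.
- carry_bar (a point): Centre of the tray's carrying bar: 112 long (along the tray's x), 14 wide (y), 18 high, centre 63 above the tray's underside (top at 72; nothing beside it above 42), on two stems 50 either side of the centre. A gripper holding it cannot follow it under the shelf. Axes as the tray's.
- pull_handle (a point): Grip point of the pull handle at the tray's -x end, 125 from the tray's origin, 29 above its underside. A solid stub 28 wide (y), 18 high (20 to 38 above the underside), standing out 45 from the end wall, whose outer face is at x = -100. Axes as the tray's.
- shelf: Low steel shelf, fixed: board 235 deep (x) x 310 wide (y), underside of its edges 88, top 106 above the bench, angle posts at both ends and the middle, front and back. Two bays, middles at y = -70 and +70, 120 clear each. Back rail on the bench, 22 high, face at x = 203. Origin: on the bench under the middle of the front edge; x runs in under the board, y along the edge.
- liner: Thin rubber liner on the bench (1 thick, no obstacle), 235 x 104, showing 20 in front of the shelf, in the free bay, either one: the tray's bay. Origin: bench level, middle of the bay's width, 100 in from the front edge; the tray's origin comes here, or up to 3 beyond, at home. Axes as the shelf's.
- tackle_box: Open plastic tackle box, fixed, 290 long (x) x 144 wide (y) x 130 high, walls 4. Its open lid is hinged along its -y side and leans outward, its top about 260 above the bench and 165 out from the box's middle line. Origin: centre of the underside.
- bait_jar: Small bait jar with a lid, 34 diameter x 32 high, 40 g, standing loose in the tray's compartment at its +x, +y corner. Origin: centre of the underside.
- sinker: Stepped lead sinker, 34 x 22 x 16 high, 60 g, loose in the tray's compartment at its -x, -y corner. Origin: centre of the underside.
- mould: Closed ceramic sinker mould, loose, 0.9 kg, a block 120 x 84 x 45 high with two turned wooden handles towards its -x that stand out about 40 in front of the shelf; it lies in the bay that is not free. Leave it alone. Origin: middle of its bay, on the bench.
- reel: Silver spinning reel, loose, standing on top of the shelf, within 85 of its origin, 70 high. Leave it alone. Origin: centre of its foot, 106 above the bench.
- lantern: Small electric lantern with a press button, loose, 62 diameter x 135 high, standing on the far side of the bench. Leave it alone. Origin: centre of the underside.
Not all that is in view belongs to the job. Of the things that look like the bait_jar, the largest one is meant.

How it is judged:
By the outcome, as a careful person would: the job done as asked, in the order asked, and still so for the second after the job is handed in, with the robot touching nothing.
It also fails if it takes over 67 s, if anything falls off the work surface, if the arm or the gripper's body presses on something with over 40 N, if the wrist force passes 120 N, or if a joint passes its speed limit or range.

### The arm

A 7-joint arm with a two-finger parallel gripper is mounted at the origin on the work surface. World frame = base frame: x ahead of the robot, y to its left, z up, the work surface at z = 0. Lengths are in m, angles in rad, forces in N, time in s.
With the tool pointing down it reaches from about 0.35 to 0.9 m from the base axis. Payload 7.2 kg.
Tool frame: the origin (TCP) lies between the finger pads; the fingertips stand 14 mm ahead of it and the grasp point (between the pads) lies 5 mm behind it (robot.finger_overhang is the distance from the TCP to the fingertips, in m); z points along the fingers, y is the line along which they close (so a half turn about z gives the same grasp; the last joint's range is limited). The gripper opens to 85 mm and grips with 20 to 120 N. Pads are 22 mm wide; open, the fingers measure 114 mm over their backs; the gripper's body (76 mm by 85 mm) begins 54 mm behind the grasp point. The pads swing forward as they close: fully open they stand 13 mm farther back than shut.
Start: joints at [-0.068, 0.411, -0.013, 1.596, 0.006, 1.134, -0.082], TCP at [0.625, -0, 0.245] pointing down, gripper open.
Joint ranges: [-2.95, 2.95], [-0.29, 1.99], [-1.47, 1.44], [0.14, 2.54], [-1.03, 4.17], [0.13, 1.85], [-2.86, 2.86]. Speed limits (rad/s): [2.39, 2.39, 3.01, 3.01, 3.14, 3.14, 3.14].

### API

Orientations are given as a unit quaternion [x, y, z, w].
In Python, from station import sensors, read_camera, workorder, robot gives the robot as it stands.
- The arm moves only by the tool drive_tool, never from a script. Its argument "increments" is text: rows parted by semicolons, each of 4 numbers parted by spaces: the shift along the tool's x, y, z in mm, then the turn about the tool's z in degrees. A call has exactly 10 rows; each row is the pose to reach, as a shift and turn from the pose commanded when the call began, along the tool's axes at that moment; what a row does not reach only later rows make up. A row lasts 1/10 s, in which the tool goes at most 50 mm and 8.59 degrees, less where a joint would pass 70% of its speed; a pose out of reach is approached as far as the arm can. A call with a gripper value outside its range is refused whole. "hand" is the closure, from -1 (fully open) to 1 (shut), set as the call begins (left out, the last holds). The fingers move at their own pace and stop on an object; "force" is the grip in N (left out, the last holds). Time passes only in rows, so rows that repeat a pose let the fingers close, or fill a call up. It gives the time, the measured TCP pose, the force, the opening and the grip force at its end, in the units of the state.
- sensors.sense(): the state, without advancing time (a new reading comes with each control period).
- read_camera(name): name is "scene" or "side" or "wrist"; returns a dict with "frame" (400x640x3 uint8, red, green, blue), "fov_y" (degrees; the focal length in pixels is half the picture's height over the tangent of half this angle, whatever the lens; pixels are square), "cx", "cy" (the principal point, pixels), "R" (3x3) and "t" (3): a world point X has camera coordinates R X + t. Camera axes: x right, y down, z forward; pixel columns grow to the right and rows downward; lengths in m; the calibration is good to about 2 mm. The wrist camera is an equidistant fisheye: a pixel r from the principal point sees the ray r / f radians off the axis. A picture is of the moment at which its call begins. There is no depth.
- workorder.close_job(): hands the job in; it is judged then, once.
The state is a dict: "t": time; "joint_positions": joint angles; "qd": joint speeds; "tau": joint torques, N m; "ee_pos": TCP position; "orientation": TCP orientation; "contact_force": force on the tool from outside, world axes, zero at the start; "wrist_torque": the same for the moment, N m; "width": finger opening in m; "grasp_force": force on a finger pad.
Only numpy, scipy, OpenCV 4.12 (cv2) and the standard library are available. Lean on these libraries where they do the work, as an engineer would, in place of code of your own. Each camera call takes 0.05 s, during which the arm holds its last target. There are 200 camera calls.

## Working session

There is one attempt and no reset: what is moved stays moved. The work goes in short steps, Python scripts to look and compute and a tool call to move; the robot and the scene stay as the last step left them, time stands still between calls to the robot, and variables do not carry over. Pictures are saved under pics/ and viewed, at most 10 in all, crops included, and the job is handed in when it is done.

Besides the shell and the picture viewer there is one more tool, called after "Emit:" by a JSON object that holds its "method" and its "body". drive_tool: Moves the arm, as the interface text tells. Its arguments: {"type":"object","properties":{"increments":{"type":"string"},"hand":{"type":"number"},"force":{"type":"number"}},"required":["increments"]}

```bash
mkdir -p pics; cat > h.py <<'E'
import numpy as np, cv2
from station import sensors, read_camera, workorder, robot
def cam(n):
    c=read_camera(n); c['f']=200/np.tan(np.radians(c['fov_y'])/2); return c
def ray(c,u,v,fish=False):
    a=np.array([u-c['cx'],v-c['cy']])/c['f']
    if fish:
        r=np.hypot(*a); d=np.r_[a/r*np.sin(r),np.cos(r)] if r>0 else np.array([0,0,1.])
    else: d=np.r_[a,1]
    R=np.array(c['R']); return -R.T@np.array(c['t']), R.T@d
def onz(c,u,v,z,fish=False):
    o,d=ray(c,u,v,fish); return o+d*(z-o[2])/d[2]
def proj(c,X,fish=False):
    p=np.array(c['R'])@np.array(X)+np.array(c['t'])
    if fish:
        r=np.hypot(p[0],p[1]); th=np.arctan2(r,p[2]); return np.array([c['cx'],c['cy']])+c['f']*th*p[:2]/r
    return np.array([c['cx'],c['cy']])+c['f']*p[:2]/p[2]
E
python3 - <<'E'
from h import *
import pickle
C={n:cam(n) for n in ['scene','side','wrist']}
pickle.dump(C,open('c0.pkl','wb'))
for n,c in C.items():
    cv2.imwrite(f'pics/{n}0.png',c['frame'][:,:,::-1]); R=np.array(c['R']);print(n,c['f'],c['cx'],c['cy'],-R.T@np.array(c['t']),R[2])
print(sensors.sense())
E
```

```text
scene 475.7712802906159 315.8995811298265 201.1044208527646 [ 1.08656261 -0.81036427  0.8949534 ] [-0.43099619  0.62402497 -0.65179377]
side 419.5683822572661 320.6700574001826 196.91168974112904 [ 0.20628204 -0.87138601  1.04004945] [ 0.27515037  0.62967205 -0.72650215]
wrist 309.70691628693146 317.071493355971 199.48704490083384 [0.62435235 0.06510229 0.37263609] [-6.35134973e-04 -2.58715872e-01 -9.65953257e-01]
{'t': 0.15, 'joint_positions': array([-0.06821927,  0.4117045 , -0.01267982,  1.59681929,  0.005586  ,
        1.13429616, -0.08219338]), 'qd': array([-0.00084348, -0.00194947, -0.00041244, -0.00296772,  0.00094183,
       -0.00033541, -0.00055043]), 'tau': array([ 8.68001844e-04, -6.01035547e+01,  6.82709701e-01, -2.99646127e+01,
        1.39312408e-02,  7.85868731e-03, -1.85852571e-05]), 'ee_pos': array([ 6.24654464e-01, -3.30679058e-05,  2.44666985e-01]), 'orientation': array([ 7.07101727e-01,  7.07111584e-01, -4.49822432e-04, -3.90903377e-04]), 'contact_force': array([-0.83142516, -0.48571477, -0.43623201]), 'wrist_torque': array([-0.02524149, -0.02000719,  0.01719134]), 'grasp_force': 0.0, 'width': 0.08546722879509705}
```

View pics/scene0.png

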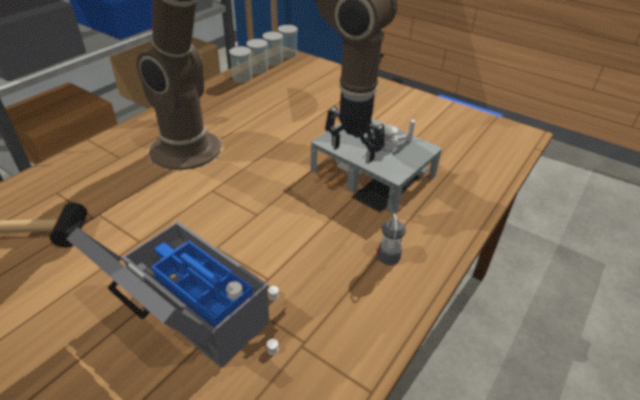

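View pics/side0.png

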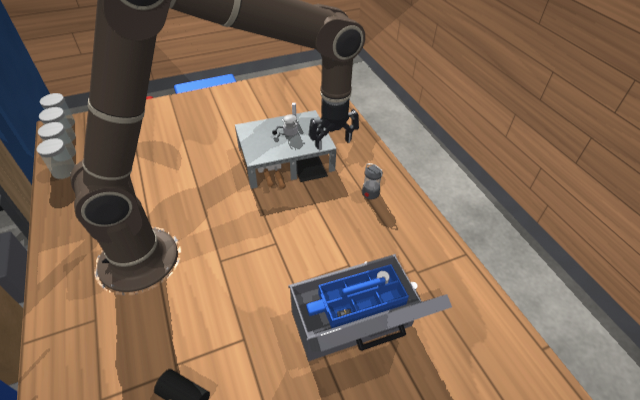

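View pics/wrist0.png

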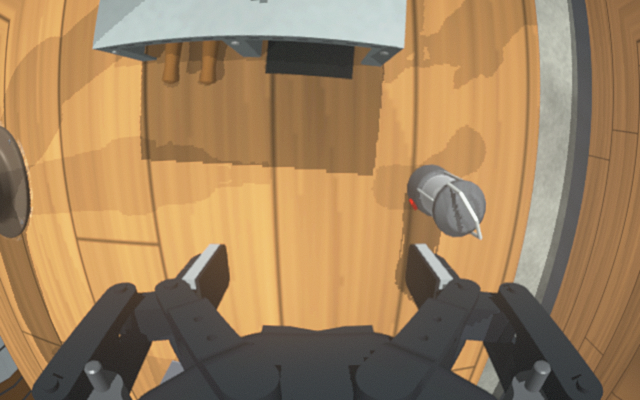

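The scene view shows the box with the blue tray around (205,280). The white jar candidates are the one in the tray at (233,289) and two loose ones at (272,293) and (272,346). The one in the tray fits, being in its +x,+y corner and the largest. In the side view the tray is at (355,290), with its pull handle at the left (318,307) and the jar at (383,277). The wrist view shows the shelf at the top, the mould handles at (172–210,65), and the free bay's dark liner with its front edge from about (267,76) to (352,78). The lantern is at (450,200).

```bash
python3 - <<'E'
from h import *
import pickle
C=pickle.load(open('c0.pkl','rb'))
def crop(n,x,y,w,h,s): return cv2.resize(C[n]['frame'][y:y+h,x:x+w,::-1],None,fx=s,fy=s,interpolation=cv2.INTER_CUBIC)
a=crop('scene',140,215,160,120,2.5); b=crop('side',290,250,160,120,2.5)
d=crop('wrist',85,20,330,75,2.42)
W=np.hstack([a,b]); d=cv2.resize(d,(800,182))
cv2.imwrite('pics/crop1.png',np.vstack([W,d]))
w=C['wrist']
g=cv2.cvtColor(w['frame'],cv2.COLOR_RGB2GRAY)
m=((g<45)).astype(np.uint8); m[100:]=0
n,l,s,_=cv2.connectedComponentsWithStats(m)
for i in range(1,n):
    if s[i,4]>200:
        cn=cv2.findContours((l==i).astype(np.uint8),0,2)[0][0]
        q=cv2.approxPolyDP(cn,4,True)[:,0]
        print('dark',s[i]); 
        for p in q: print(p,onz(w,*p,0.001,True).round(4))
for p in [(93,48),(405,47)]: print('shelf top front',onz(w,*p,.106,True).round(4))
for n in ['scene','side']:
    c=C[n];h=cv2.cvtColor(c['frame'],cv2.COLOR_RGB2HSV)
    m=cv2.inRange(h,(100,120,50),(130,255,255)); k,l,s,_=cv2.connectedComponentsWithStats(m)
    i=1+max(range(k-1),key=lambda j:s[j+1,4] if s[j+1,1]>150 else 0)
    print(n,s[i],onz(c,*_[i],.127).round(3))
E
```

```text
shelf top front [0.3926 0.1558 0.106 ]
shelf top front [0.7009 0.1314 0.106 ]
scene [ 151  241  102   86 4443] [ 0.532 -0.425  0.127]
side [ 306  264  103   64 3617] [ 0.509 -0.423  0.127]
```

View pics/crop1.png

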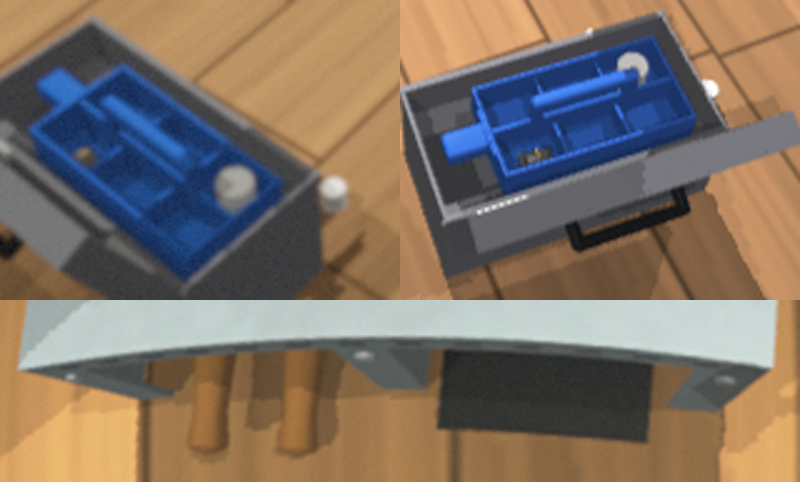

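The crop confirms the jar: it is the large one in the tray's +x,+y compartment, at the scene crop (236,188), and the loose white pieces outside are smaller. The sinker is at (88,155). The free bay is the right one, with the liner's front corners at crop (438,428) and (647,441). The shelf's top edge measures 309 against the given 310.

```bash
python3 - <<'E'
from h import *
import pickle
C=pickle.load(open('c0.pkl','rb'))
w=C['wrist'];s=C['side'];c=C['scene']
L=[onz(w,85+x/2.424,20+(y-300)/2.427,.001,True) for x,y in [(438,428),(647,441)]]
print('liner',L,np.linalg.norm(L[1]-L[0]))
B=[onz(s,290+(x-400)/2.5,250+y/2.5,.157) for x,y in [(533,100),(640,77)]]
print('bar side',B,np.linalg.norm(B[1]-B[0]))
B=[onz(c,140+x/2.5,215+y/2.5,.157) for x,y in [(104,100),(184,154)]]
print('bar scene',B,np.linalg.norm(B[1]-B[0]))
B=[onz(s,290+(x-400)/2.5,250+y/2.5,.127) for x,y in [(472,88),(505,193),(695,117),(656,37)]]
print('rim',B)
E
```

```text
liner [array([0.56296687, 0.12174672, 0.001     ]), array([0.66538416, 0.11438925, 0.001     ])] 0.10268122193017563
bar side [array([ 0.47213284, -0.4094274 ,  0.157     ]), array([ 0.57974915, -0.42582552,  0.157     ])] 0.10885847757632089
bar scene [array([ 0.47645376, -0.41337349,  0.157     ]), array([ 0.57112215, -0.41521853,  0.157     ])] 0.094686359143612
rim [array([ 0.43042959, -0.35824345,  0.127     ]), array([ 0.41588797, -0.47294324,  0.127     ]), array([ 0.62046353, -0.47121342,  0.127     ]), array([ 0.6313573 , -0.37446686,  0.127     ])]
```

Emit:
{"method": "drive_tool", "body": {"increments": "0 0 -30 0; -40 -20 -55 8; -85 -40 -55 16; -130 -60 -55 24; -175 -80 -55 32; -220 -100 -55 40; -265 -120 -55 48; -310 -140 -55 56; -350 -155 -55 64; -380 -165 -55 72", "hand": -1}}

```text
t: 1.15
ee_pos: [0.4578, -0.3829, 0.3004]
orientation: [0.988, 0.152, -0.0, 0.0]
contact_force: [0.3, -0.6, -0.2]
width: 0.0854
grasp_force: 0.0
```

Emit:
{"method": "drive_tool", "body": {"increments": "-3 10 0 8; -7 20 0 16; -10 33 0 23; -10 33 0 23; -10 33 0 23; -10 33 0 23; -10 33 0 23; -10 33 0 23; -10 33 0 23; -10 33 0 23"}}

```text
t: 2.15
ee_pos: [0.4607, -0.4144, 0.3004]
orientation: [0.999, -0.043, 0.0, 0.0]
contact_force: [0.0, 0.2, -0.2]
width: 0.0855
grasp_force: 0.0
```

```bash
python3 - <<'E'
from h import *
import pickle
c=cam('wrist');pickle.dump(c,open('w1.pkl','wb'))
cv2.imwrite('pics/w1.png',cv2.resize(c['frame'][:,:,::-1],(800,500),interpolation=cv2.INTER_CUBIC))
print(sensors.sense()['ee_pos'])
E
```

```text
[ 0.46071285 -0.4143964   0.30031862]
```

View pics/w1.png

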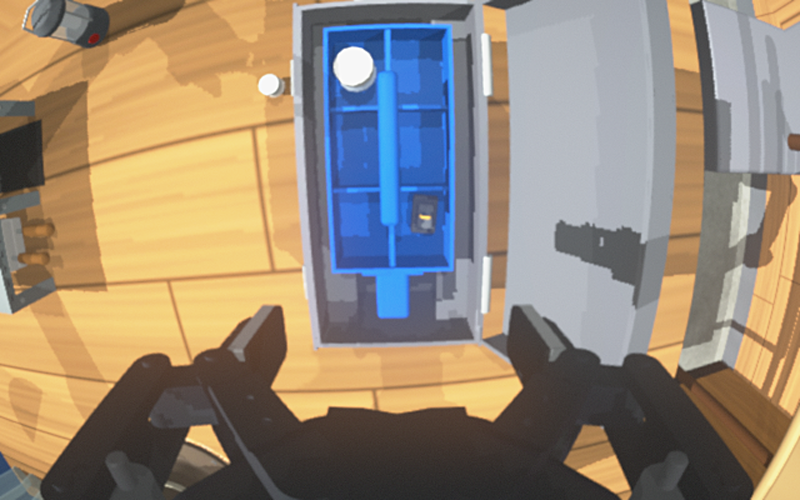

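The wrist view shows the tray in the box. Its bar runs from (387,71) to (390,224) in the enlarged picture, the handle tip is at (393,318), and the rim corners are (322,26), (453,24), (455,271) and (330,272).

```bash
python3 - <<'E'
from h import *
import pickle
c=pickle.load(open('w1.pkl','rb'))
P=lambda u,v,z: onz(c,u/1.25,v/1.25,z,True)
b=[P(387,71,.157),P(389.5,224,.157)]; d=b[0]-b[1]
print('bar',b,np.linalg.norm(d),np.degrees(np.arctan2(d[1],d[0])),(b[0]+b[1])/2)
r=[P(*p,.127) for p in [(322,26),(453,24),(455,271),(330,272)]]
print('rim mean',np.mean(r,0),[np.linalg.norm(r[i]-r[i-1]).round(4) for i in range(4)])
for i,j in [(0,3),(1,2)]: e=r[i]-r[j];print(np.degrees(np.arctan2(e[1],e[0])))
print('stub tip',P(393,318,.123))
E
```

```text
bar [array([ 0.58079283, -0.41853825,  0.157     ]), array([ 0.47232121, -0.41065411,  0.157     ])] 0.10875777280368824 -4.157169724743911 [ 0.52655702 -0.41459618  0.157     ]
rim mean [ 0.52677447 -0.41512885  0.127     ] [np.float64(0.2008), np.float64(0.1026), np.float64(0.2007), np.float64(0.1034)]
-4.016410138506084
-3.785852522959267
stub tip [ 0.3830668  -0.40486289  0.123     ]
```

Emit:
{"method": "drive_tool", "body": {"increments": "33 -2.5 0 -0.9; 66 -5 0 -0.9; 66 -5 30 -0.9; 66 -5 65 -0.9; 66 -5 95 -0.9; 66 -5 120 -0.9; 66 -5 140 -0.9; 66 -5 154 -0.9; 66 -5 154 -0.9; 66 -5 154 -0.9"}}

```text
t: 3.2
ee_pos: [0.5271, -0.4156, 0.1469]
orientation: [0.999, -0.036, 0.0, 0.0]
contact_force: [-0.2, -0.5, 0.7]
width: 0.0852
grasp_force: 0.0
```

Emit:
{"method": "drive_tool", "body": {"increments": "0 0 0 0; 0 0 0 0; 0 0 0 0; 0 0 0 0; 0 0 0 0; 0 0 0 0; 0 0 0 0; 0 0 0 0; 0 0 0 0; 0 0 0 0", "hand": 1, "force": 70}}

```text
t: 4.2
ee_pos: [0.527, -0.4152, 0.1466]
orientation: [0.999, -0.036, 0.0, -0.0]
contact_force: [-0.9, 1.8, 4.6]
width: 0.0124
grasp_force: 69.0
```

Emit:
{"method": "drive_tool", "body": {"increments": "0 0 -3 0; 0 0 -9 0; 0 0 -18 0; 0 0 -30 0; 0 0 -42 0; 0 0 -54 0; 0 0 -66 0; 0 0 -76 0; 0 0 -80 0; 0 0 -80 0"}}

```text
t: 5.2
ee_pos: [0.5271, -0.4155, 0.2271]
orientation: [0.999, -0.036, 0.001, 0.0]
contact_force: [1.1, 0.3, -4.3]
width: 0.0123
grasp_force: 68.3
```

```bash
python3 - <<'E'
from h import *
c=cam('wrist');s=cam('side')
a=cv2.resize(c['frame'][:280,160:480,::-1],(400,350),interpolation=cv2.INTER_CUBIC)
b=cv2.resize(s['frame'][170:330,260:443,::-1],(400,350),interpolation=cv2.INTER_CUBIC)
cv2.imwrite('pics/l1.png',np.hstack([a,b]))
print(sensors.sense())
E
```

```text
{'t': 5.3, 'joint_positions': array([ 0.31112232,  0.52711258,  0.42737918,  1.51937336, -0.23092596,
        1.14602702, -0.85940413]), 'qd': array([ 6.11918598e-05,  6.38844493e-03, -3.34657230e-03,  5.56970223e-03,
       -1.05961951e-03, -2.44496510e-04, -1.55785599e-03]), 'tau': array([ 6.63109473e-02, -6.70349693e+01,  8.42851281e+00, -3.12650764e+01,
        6.02193503e-02,  3.49240203e-02, -3.26758214e-03]), 'ee_pos': array([ 0.52672724, -0.41500859,  0.22585411]), 'orientation': array([ 9.99361307e-01, -3.57330232e-02, -2.74917884e-04, -2.32201468e-04]), 'contact_force': array([ 0.16301152, -0.68496037, -4.31333321]), 'wrist_torque': array([ 0.03076968, -0.10657208,  0.01746319]), 'grasp_force': 68.30799221992493, 'width': 0.012708604123685128}
```

View pics/l1.png

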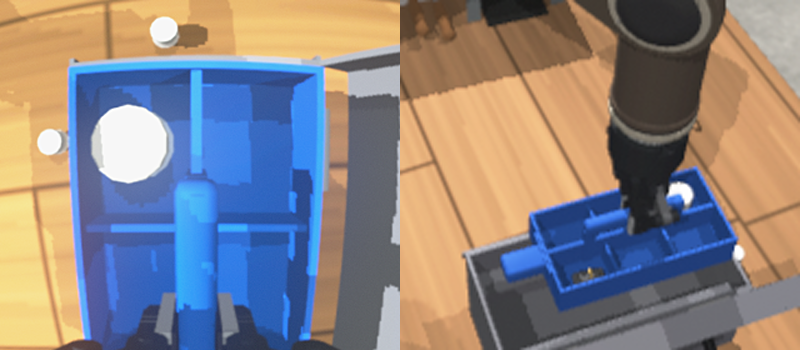

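Emit:
{"method": "drive_tool", "body": {"increments": "0 -3 -2 0; 0 -9 -6 0; 1 -18 -11 0; 3 -30 -16 0; 5 -45 -20 0; 7 -62 -20 0; 9 -80 -20 0; 11 -98 -20 -1; 13 -116 -20 -3; 15 -134 -20 -6"}}

```text
t: 6.3
ee_pos: [0.5517, -0.2808, 0.2462]
orientation: [1.0, 0.019, -0.0, -0.0]
contact_force: [-0.6, -0.1, -4.1]
width: 0.0123
grasp_force: 68.3
```

Emit:
{"method": "drive_tool", "body": {"increments": "4 -18 0 -4; 8 -36 0 -8; 12 -54 0 -13; 16 -72 0 -18; 20 -90 0 -23; 24 -108 0 -28; 28 -126 0 -33; 32 -144 0 -38; 36 -162 0 -43; 40 -178 0 -48"}}

```text
t: 7.3
ee_pos: [0.5855, -0.1016, 0.2463]
orientation: [0.905, 0.425, 0.0, -0.0]
contact_force: [0.1, 0.6, -5.0]
width: 0.0127
grasp_force: 68.3
```

```bash
cat > g.py <<'E'
from h import *
import sys
s=sensors.sense();q=s['orientation'];yaw=2*np.degrees(np.arctan2(q[1],q[0]))
tx,ty,tz,tyaw=map(float,sys.argv[1:5])
a=np.radians(yaw);d=np.array([tx,ty])-s['ee_pos'][:2]
print('pos',s['ee_pos'],'yaw',yaw,'inc x y z turn',1e3*d@[np.cos(a),np.sin(a)],1e3*d@[np.sin(a),-np.cos(a)],1e3*(s['ee_pos'][2]-tz),yaw-tyaw)
E
python3 g.py .6049 -.0066 .0635 85.6
```

```text
pos [ 0.58548029 -0.10162896  0.24631839] yaw 50.28679126299194 inc x y z turn 85.50937610665237 -45.779644001652464 182.81838533214426 -35.313208737008054
```

Emit:
{"method": "drive_tool", "body": {"increments": "14 -8 0 -5; 27 -15 0 -10; 40 -22 5 -15; 52 -28 15 -20; 62 -33 30 -25; 71 -38 48 -29; 78 -42 66 -32; 83 -44 84 -34; 85.5 -46 102 -35.3; 85.5 -46 120 -35.3"}}

```text
t: 8.3
ee_pos: [0.6053, -0.0069, 0.1256]
orientation: [0.735, 0.679, 0.0, -0.0]
contact_force: [0.3, -0.2, -4.0]
width: 0.0126
grasp_force: 68.3
```

Emit:
{"method": "drive_tool", "body": {"increments": "0 0 14 0; 0 0 26 0; 0 0 36 0; 0 0 44 0; 0 0 50 0; 0 0 55 0; 0 0 58 0; 0 0 60 0; 0 0 60 0; 0 0 60 0"}}

```text
t: 9.3
ee_pos: [0.6056, -0.0085, 0.0666]
orientation: [0.736, 0.677, 0.0, 0.0]
contact_force: [0.3, -0.9, -3.5]
width: 0.0128
grasp_force: 68.3
```

```bash
python3 g.py .6049 -.0066 .062 85.6
```

```text
pos [ 0.60555601 -0.00845389  0.06656502] yaw 85.1963074147347 inc x y z turn 1.7924445213399607 -0.8089496927400404 4.565022641485187 -0.40369258526528995
```

Emit:
{"method": "drive_tool", "body": {"increments": "0 0 1 -0.4; 0 0 2 -0.4; 0 0 3 -0.4; 0 0 4 -0.4; 0 0 4.5 -0.4; 0 0 4.5 -0.4; 0 0 5 -0.4; 0 0 5 -0.4; 0 0 5 -0.4; 0 0 5 -0.4"}}

```text
t: 10.3
ee_pos: [0.6053, -0.0084, 0.0616]
orientation: [0.734, 0.679, 0.0, -0.0]
contact_force: [-3.5, -0.6, 2.9]
width: 0.0125
grasp_force: 69.2
```

Emit:
{"method": "drive_tool", "body": {"increments": "0 0 0 0; 0 0 0 0; 0 0 0 0; 0 0 0 0; 0 0 0 0; 0 0 0 0; 0 0 0 0; 0 0 0 0; 0 0 0 0; 0 0 0 0", "hand": -1}}

```text
t: 11.3
ee_pos: [0.6054, -0.0084, 0.0613]
orientation: [0.734, 0.679, 0.0, 0.0]
contact_force: [-0.5, -0.2, -0.8]
width: 0.0853
grasp_force: 0.0
```

Emit:
{"method": "drive_tool", "body": {"increments": "0 0 -5 0; 0 0 -15 0; 0 0 -30 0; 0 0 -50 0; -20 0 -70 0; -45 0 -90 0; -75 0 -105 0; -105 0 -110 0; -130 0 -110 0; -150 0 -110 0"}}

```text
t: 12.3
ee_pos: [0.5939, -0.1602, 0.1734]
orientation: [0.734, 0.679, 0.001, 0.001]
contact_force: [0.2, -0.9, 0.2]
width: 0.0855
grasp_force: 0.0
```

Emit:
{"method": "drive_tool", "body": {"increments": "-20 0 0 0; -40 0 0 0; -50 0 0 0; -55 0 0 0; -55 0 0 0; -55 0 0 0; -55 0 0 0; -55 0 0 0; -55 0 0 0; -55 0 0 0"}}

```text
t: 13.3
ee_pos: [0.5897, -0.2125, 0.1713]
orientation: [0.734, 0.68, 0.0, -0.0]
contact_force: [-0.1, -1.3, -0.0]
width: 0.0856
grasp_force: 0.0
```

```bash
python3 - <<'E'
from h import *
import pickle
c=cam('wrist');pickle.dump(c,open('w2.pkl','wb'))
cv2.imwrite('pics/w2.png',cv2.resize(c['frame'][:,:,::-1],(800,500),interpolation=cv2.INTER_CUBIC))
s=sensors.sense();print(s['ee_pos'],s['orientation'])
E
```

```text
[ 0.58968568 -0.21262069  0.17127472] [ 7.33652376e-01  6.79524974e-01  3.19413923e-06 -3.45065927e-05]
```

View pics/w2.png

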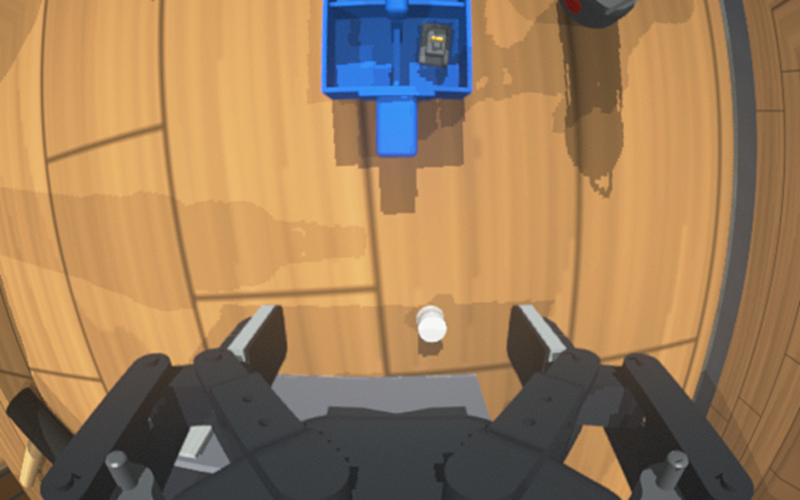

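The wrist view shows the tray on the bench, with its handle tip at (397,156) and the sinker in place at (434,45). A small decoy jar stands at (431,325), and I have to keep the fingers clear of it.

```bash
python3 - <<'E'
from h import *
import pickle
c=pickle.load(open('w2.pkl','rb'))
P=lambda u,v,z: onz(c,u/1.25,v/1.25,z,True)
s=[P(378,156,.038),P(417,156,.038)];r=[P(325,96,.042),P(470,95,.042)]
print('stub',s,np.linalg.norm(s[1]-s[0]),'rim',r,np.linalg.norm(r[1]-r[0]))
e=r[1]-r[0];print(np.degrees(np.arctan2(e[1],e[0])), 'decoy base',P(431,341,0),'top',P(431,322,.025))
# expected
a=np.radians(85.6);X=np.array([np.cos(a),np.sin(a)]);o=np.array([.6054,-.0084])
print('exp tip',o-.145*X,'exp rim mid',o-.1*X)
B=np.array([.616,.138]);Y=np.array([-X[1],X[0]]);print('tray in bay frame',(o-B)@X,(o-B)@Y)
E
python3 g.py .5951 -.142 .025 85.6
```

```text
stub [array([ 0.58185552, -0.1519253 ,  0.038     ]), array([ 0.60788434, -0.15390878,  0.038     ])] 0.026104292000042432 rim [array([ 0.55025142, -0.10809501,  0.042     ]), array([ 0.64587955, -0.11465139,  0.042     ])] 0.09585262367869078
-3.9221270617007575 decoy base [ 0.6122865  -0.31256228  0.        ] top [ 0.61149284 -0.28172535  0.025     ]
exp tip [ 0.59427574 -0.15297265] exp rim mid [ 0.5977281  -0.10810528]
tray in bay frame -0.1467817446241654 -0.0006629065441609772
pos [ 0.58968568 -0.21262069  0.17127472] yaw 85.61306801650537 inc x y z turn 70.82793305006561 -0.003436750952918789 146.2747187088095 0.013068016505371816
```

Emit:
{"method": "drive_tool", "body": {"increments": "20 0 10 0; 45 0 30 0; 62 0 55 0; 71 0 80 0; 71 0 102 0; 71 0 120 0; 71 0 134 0; 71 0 142 0; 71 0 145 0; 71 0 145 0"}}

```text
t: 14.35
ee_pos: [0.5952, -0.1421, 0.0264]
orientation: [0.734, 0.679, 0.0, 0.0]
contact_force: [-0.4, -0.2, -0.3]
width: 0.0857
grasp_force: 0.0
```

Emit:
{"method": "drive_tool", "body": {"increments": "0 0 0 0; 0 0 0 0; 0 0 0 0; 0 0 0 0; 0 0 0 0; 0 0 0 0; 0 0 0 0; 0 0 0 0; 0 0 0 0; 0 0 0 0", "hand": 1, "force": 30}}

```text
t: 15.35
ee_pos: [0.5953, -0.1421, 0.0268]
orientation: [0.734, 0.679, 0.0, 0.0]
contact_force: [-2.1, 0.7, 5.5]
width: 0.0273
grasp_force: 31.8
```

```bash
python3 - <<'E'
from h import *
import pickle
C=pickle.load(open('c0.pkl','rb'))
for n,p in [('scene',(378,150)),('scene',(411,124)),('scene',(411,145)),('side',(276,133)),('side',(294,104)),('side',(290,122)),('side',(293,137))]:
    for z in (.106,.14): print(n,p,z,onz(C[n],*p,z).round(3))
a=np.radians(85.6);X=np.array([np.cos(a),np.sin(a)]);t=np.array([.6054,-.0084])+ (.225-.134)*X
print(t)
E
python3 g.py .6124 .0823 .026 85.6
```

```text
scene (378, 150) 0.106 [0.575 0.241 0.106]
scene (378, 150) 0.14 [0.597 0.196 0.14 ]
scene (411, 124) 0.106 [0.586 0.431 0.106]
scene (411, 124) 0.14 [0.607 0.377 0.14 ]
scene (411, 145) 0.106 [0.64  0.324 0.106]
scene (411, 145) 0.14 [0.66  0.275 0.14 ]
side (276, 133) 0.106 [0.533 0.288 0.106]
side (276, 133) 0.14 [0.522 0.245 0.14 ]
side (294, 104) 0.106 [0.656 0.433 0.106]
side (294, 104) 0.14 [0.639 0.386 0.14 ]
side (290, 122) 0.106 [0.602 0.33  0.106]
side (290, 122) 0.14 [0.588 0.287 0.14 ]
side (293, 137) 0.106 [0.582 0.244 0.106]
side (293, 137) 0.14 [0.568 0.203 0.14 ]
[0.61238143 0.0823318 ]
pos [ 0.59532775 -0.14206881  0.02679472] yaw 85.60557706209984 inc x y z turn 225.01732713795892 -0.1695158106488322 0.794723861598453 0.005577062099845875
```

Emit:
{"method": "drive_tool", "body": {"increments": "2 0 0 0; 6 0 0 0; 12 0 0 0; 20 0 0 0; 30 0 0 0; 41 0 0 0; 53 0 0 0; 65 0 0 0; 77 0 0 0; 89 0 0 0"}}

```text
t: 16.35
ee_pos: [0.6024, -0.0551, 0.0268]
orientation: [0.734, 0.679, -0.0, 0.001]
contact_force: [0.2, -5.1, 6.2]
width: 0.0275
grasp_force: 31.7
```

Emit:
{"method": "drive_tool", "body": {"increments": "12 0 0 0; 24 0 0 0; 36 0 0 0; 48 0 0 0; 60 0 0 0; 72 0 0 0; 82 0 0 0; 90 0 0 0; 96 0 0 0; 100 0 0 0"}}

```text
t: 17.35
ee_pos: [0.6101, 0.0446, 0.0268]
orientation: [0.734, 0.679, -0.0, 0.001]
contact_force: [0.8, -7.1, 6.6]
width: 0.0273
grasp_force: 31.8
```

Emit:
{"method": "drive_tool", "body": {"increments": "5 0 0 0; 11 0 0 0; 17 0 0 0; 23 0 0 0; 28 0 0 0; 32 0 0 0; 34 0 0 0; 34 0 0 0; 34 0 0 0; 34 0 0 0"}}

```text
t: 18.35
ee_pos: [0.6127, 0.0785, 0.0268]
orientation: [0.734, 0.679, -0.0, 0.001]
contact_force: [-0.5, -4.3, 6.6]
width: 0.0273
grasp_force: 31.8
```

```bash
python3 - <<'E'
from h import *
import pickle
c=cam('wrist');pickle.dump(c,open('w3.pkl','wb'));s=cam('scene');pickle.dump(s,open('s3.pkl','wb'))
a=cv2.resize(c['frame'][:,:,::-1],(800,500),interpolation=cv2.INTER_CUBIC)[60:360,130:530]
b=cv2.resize(s['frame'][100:220,300:460,::-1],(400,300),interpolation=cv2.INTER_CUBIC)
cv2.imwrite('pics/s3.png',np.hstack([a,b]))
E
python3 g.py .6124 .0823 .026 85.6
```

```text
pos [0.61278961 0.07857048 0.02680219] yaw 85.51882116545175 inc x y z turn 3.6876792005282795 -0.6798097411409219 0.8021900828474489 -0.08117883454823982
```

View pics/s3.png

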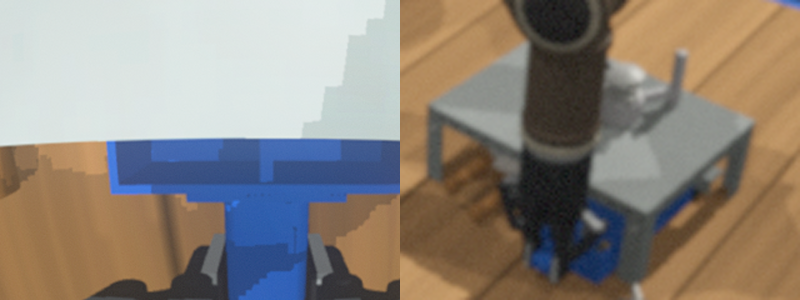

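The tray is going in straight, with its end wall level with the front edge in the wrist crop at row 190. About 25 mm is left. I'll release it, back off and push the handle's end with the closed fingers.

Emit:
{"method": "drive_tool", "body": {"increments": "0 0 0 0; 0 0 0 0; 0 0 0 0; 0 0 0 0; 0 0 0 0; 0 0 0 0; -5 -0.7 0 0; -15 -0.7 0 0; -28 -0.7 0 0; -38 -0.7 0 0", "hand": -1}}

```text
t: 19.45
ee_pos: [0.6084, 0.0402, 0.0263]
orientation: [0.734, 0.679, -0.0, 0.0]
contact_force: [0.3, -1.2, 0.1]
width: 0.0854
grasp_force: 0.0
```

Emit:
{"method": "drive_tool", "body": {"increments": "0 0 0 0; 0 0 0 0; 0 0 0 0; 0 0 0 0; 0 0 0 0; 0 0 0 0; 0 0 0 0; 0 0 0 0; 0 0 0 0; 0 0 0 0", "hand": 1}}

```text
t: 20.45
ee_pos: [0.6086, 0.0425, 0.0263]
orientation: [0.734, 0.679, -0.0, 0.0]
contact_force: [0.2, 0.6, 0.2]
width: 0.0001
grasp_force: 0.0
```

Emit:
{"method": "drive_tool", "body": {"increments": "4 0 0 0; 8 0 0 0; 12 0 0 0; 16 0 0 0; 20 0 0 0; 23 0 0 0; 26 0 0 0; 29 0 0 0; 32 0 0 0; 34 0 0 0"}}

```text
t: 21.45
ee_pos: [0.6112, 0.0767, 0.0263]
orientation: [0.734, 0.679, -0.0, -0.0]
contact_force: [-1.1, -4.0, 1.0]
width: -0.0001
grasp_force: 1.6
```

```bash
python3 g.py .6124 .0823 .026 85.6
```

```text
pos [0.6111866  0.07668937 0.02626591] yaw 85.60859296523974 inc x y z turn 5.687066645868762 0.7802337077438318 0.26590507456655116 0.008592965239742512
```

Now I'll creep in until the rail is felt.

Emit:
{"method": "drive_tool", "body": {"increments": "0.5 0 0 0; 1 0 0 0; 1.5 0 0 0; 2 0 0 0; 2.5 0 0 0; 3 0 0 0; 3.5 0 0 0; 4 0 0 0; 4 0 0 0; 4 0 0 0"}}

```text
t: 22.45
ee_pos: [0.6115, 0.0806, 0.0263]
orientation: [0.734, 0.679, 0.0, -0.0]
contact_force: [-0.3, -2.3, -0.3]
width: 0.0002
grasp_force: 1.3
```

Emit:
{"method": "drive_tool", "body": {"increments": "0.3 0 0 0; 0.6 0 0 0; 0.9 0 0 0; 1.2 0 0 0; 1.5 0 0 0; 1.7 0 0 0; 2 0 0 0; 2 0 0 0; 2 0 0 0; 2 0 0 0"}}

```text
t: 23.45
ee_pos: [0.6117, 0.0825, 0.0263]
orientation: [0.734, 0.679, 0.0, -0.0]
contact_force: [-0.5, -3.3, 0.6]
width: -0.0002
grasp_force: 1.4
```

Emit:
{"method": "drive_tool", "body": {"increments": "0.3 0 0 0; 0.6 0 0 0; 0.9 0 0 0; 1.2 0 0 0; 1.5 0 0 0; 1.7 0 0 0; 2 0 0 0; 2 0 0 0; 2 0 0 0; 2 0 0 0"}}

```text
t: 24.45
ee_pos: [0.6118, 0.0844, 0.0263]
orientation: [0.734, 0.679, 0.0, -0.0]
contact_force: [-0.2, -2.8, 1.8]
width: -0.0001
grasp_force: 1.5
```

Emit:
{"method": "drive_tool", "body": {"increments": "0.3 0 0 0; 0.6 0 0 0; 0.9 0 0 0; 1.2 0 0 0; 1.5 0 0 0; 1.7 0 0 0; 2 0 0 0; 2 0 0 0; 2 0 0 0; 2 0 0 0"}}

```text
t: 25.45
ee_pos: [0.6118, 0.0848, 0.0263]
orientation: [0.734, 0.679, -0.001, 0.0]
contact_force: [-1.4, -7.1, 2.5]
width: -0.0003
grasp_force: 3.6
```

Emit:
{"method": "drive_tool", "body": {"increments": "0.5 0 0 0; 1 0 0 0; 1.5 0 0 0; 2 0 0 0; 2 0 0 0; 2 0 0 0; 2 0 0 0; 2 0 0 0; 2 0 0 0; 2 0 0 0"}}

```text
t: 26.45
ee_pos: [0.6118, 0.0848, 0.0263]
orientation: [0.735, 0.679, -0.002, 0.001]
contact_force: [-1.7, -11.5, 5.0]
width: 0.0002
grasp_force: 5.8
```

Emit:
{"method": "drive_tool", "body": {"increments": "-4 0 0 0; -12 0 0 0; -25 0 0 0; -45 0 -10 0; -70 0 -35 0; -100 0 -70 0; -130 0 -110 0; -160 0 -150 0; -180 0 -180 0; -190 0 -200 0"}}

```text
t: 27.45
ee_pos: [0.5977, -0.1046, 0.2293]
orientation: [0.735, 0.678, 0.001, 0.002]
contact_force: [0.8, -0.7, -0.0]
width: -0.0001
grasp_force: 0.0
```

```bash
python3 - <<'E'
from h import *
import pickle
C={n:cam(n) for n in ['wrist','scene','side']};pickle.dump(C,open('c4.pkl','wb'))
def cr(n,x,y,w,h): return cv2.resize(C[n]['frame'][y:y+h,x:x+w,::-1],(400,300),interpolation=cv2.INTER_CUBIC)
W=cv2.resize(C['wrist']['frame'][:180,80:560,::-1],(800,300),interpolation=cv2.INTER_CUBIC)
cv2.imwrite('pics/f.png',np.vstack([W,np.hstack([cr('scene',290,100,160,120),cr('side',230,90,160,120)])]))
print(sensors.sense()['ee_pos'])
E
```

```text
[ 0.59795665 -0.10238379  0.22763384]
```

View pics/f.png

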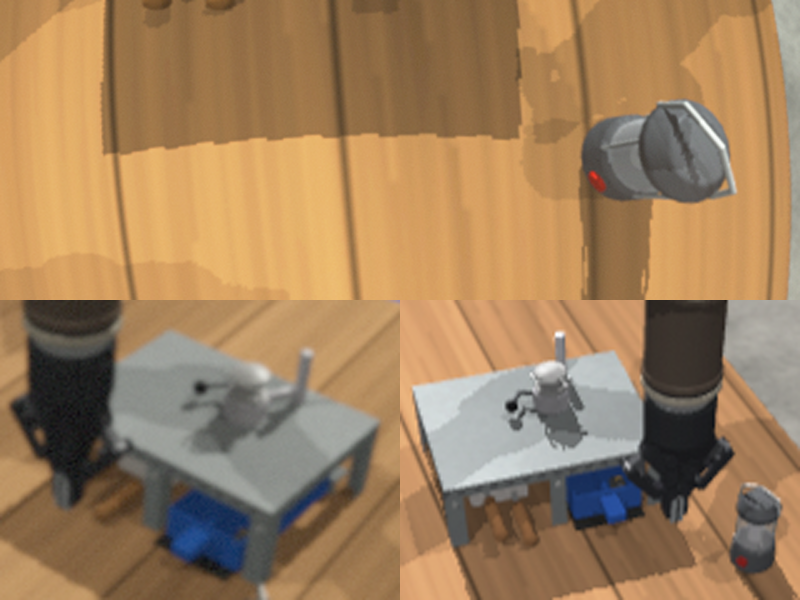

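The tray is in the bay with only its handle out; the mould, reel and lantern are undisturbed. I'll take one square-on look to check that it's straight.

Emit:
{"method": "drive_tool", "body": {"increments": "10 0 0 0; 30 0 0 0; 55 0 0 0; 80 0 0 0; 95 0 0 0; 100 0 0 0; 100 0 0 0; 100 0 0 0; 100 0 0 0; 100 0 0 0"}}

```text
t: 28.6
ee_pos: [0.6052, -0.0026, 0.2264]
orientation: [0.734, 0.679, -0.0, 0.0]
contact_force: [0.1, 0.3, 0.7]
width: 0.0
grasp_force: 0.0
```

```bash
python3 - <<'E'
from h import *
import pickle
c=cam('wrist');pickle.dump(c,open('w5.pkl','wb'))
cv2.imwrite('pics/w5.png',cv2.resize(c['frame'][20:140,160:400,::-1],(800,400),interpolation=cv2.INTER_CUBIC))
print(sensors.sense()['ee_pos'])
E
```

```text
[ 0.60521575 -0.00232648  0.22637906]
```

View pics/w5.png

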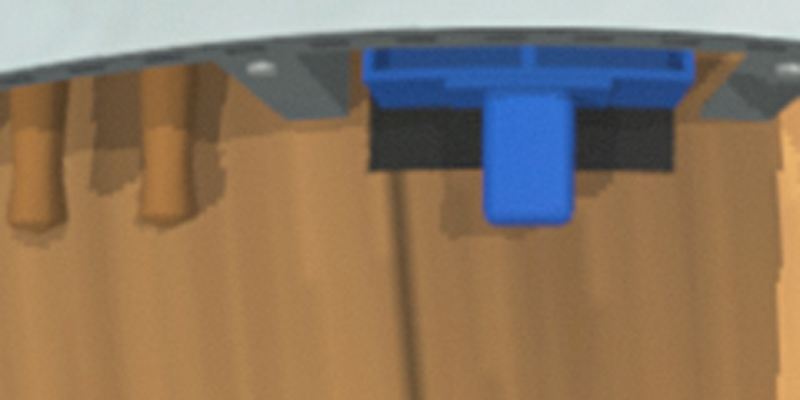

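```bash
python3 - <<'E'
from h import *
import pickle
c=pickle.load(open('w5.pkl','rb'))
P=lambda u,v,z: onz(c,160+u*.3,20+v*.3,z,True)[:2]
f=lambda n,a,b:print(n,(a+b)/2,np.linalg.norm(a-b),np.degrees(np.arctan2(*(b-a)[::-1])))
l=P(370,171,.001),P(674,171,.001)
f('liner',*l);f('rim',P(364,83,.042),P(694,82,.042));f('tip',P(485,216,.038),P(573,216,.038))
f('wall foot',P(384,107,.001),P(676,107,.001))
X=np.array([.0767,.997]);m=(l[0]+l[1])/2;t=(P(485,216,.038)+P(573,216,.038))/2
print('tip relative to liner front',(t-m)*1e3@X,'expect -25..-22')
E
```

```text
liner [0.61403184 0.11743253] 0.10303355388779055 -4.5179559311038116
rim [0.61790757 0.13905969] 0.09937994397011088 -4.198487559111664
tip [0.61453907 0.09664467] 0.026533122587465326 -4.42150150316888
wall foot [0.61855993 0.13989519] 0.09913775557052487 -4.3739523294316225
tip relative to liner front -20.68659714370975 expect -25..-22
```

```bash
python3 -c "
from station import workorder
print(workorder.close_job())"
```

```text
the job is handed in; nothing more can be done
None
```

The tray is in the free bay, pushed until it stopped against the back rail, within about 0.3° of straight, with only its pull handle out in front; the mould, reel and lantern look undisturbed, and I handed the job in at about 29 s (jar and sinker not in view at the end; the sinker was last seen in place after set-down, the jar at the lift).

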